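# Load a bearing housing into the sloping locating nest

### The arm

A 7-joint arm with a two-finger parallel gripper is mounted at the origin on a cart in front of the work surface, level with it; the furniture and walls round the work are solid. World frame = base frame: x ahead of the robot, y to its left, z up, the work surface at z = 0. Lengths are in m, angles in rad, forces in N, time in s.
With the tool pointing down it reaches from about 0.4 to 0.85 m from the base axis. Payload 10.4 kg.
Tool frame: the origin (TCP) lies at the very end of the fingers, on their centre line; the grasp point (between the pads) lies 19 mm behind it (r.pinch_z is the distance from the TCP to the grasp point, in m); z points along the fingers, y is the line along which they close (so a half turn about z gives the same grasp; the last joint's range is limited). The gripper opens to 87 mm and grips with 3 to 60 N. Pads are 19 mm wide; open, the fingers measure 117 mm over their backs; the gripper's body (75 mm by 190 mm) begins 51 mm behind the grasp point.
Start: joints at [1.127, 0.332, -0.065, 1.46, 0.022, 1.35, -0.088], TCP at [0.255, -0.57, 0.223] pointing down, gripper open.
Joint ranges: [-2.6, 2.6], [-0.5, 2.12], [-1.47, 1.34], [0.16, 2.42], [-1.27, 4.41], [0.06, 2.06], [-2.6, 2.6]. Speed limits (rad/s): [2.22, 2.22, 2.79, 2.79, 3.14, 3.14, 3.14].

### API

Orientations are given as a unit quaternion [x, y, z, w].
In Python, from bench import r, camera gives the robot as it stands. The module is installed in compiled form; this text tells all that it offers.
- The arm moves only by the shell command python3 -m pendant 'ROWS' [FORCE]. ROWS is JSON, a list of rows, each an object with "dp": the shift along the tool's x, y, z as a fraction of full scale, a list of three; "rotation": the turn, a rotation vector about the tool's x, y, z as a fraction of full scale, a list of three; "jaw": the opening, from 0 (shut) to 1 (fully open). A call has 1 to 8 rows; each row is the pose to reach, as a shift and turn from the pose commanded when the call began, along the tool's axes at that moment, turning the shorter way round; what a row does not reach only later rows make up. Full scale, the value 1, is 0.15 m for a shift and 2 pi rad for a turn. A row lasts 1/8 s, in which the tool goes at most 62.5 mm and 10.7 degrees, less where a joint would pass 70% of its speed; a pose out of reach is approached as far as the arm can. A call with a number of a shift or a turn outside -1 to 1 is refused whole. A call with a gripper value outside its range is refused whole. The fingers move at their own pace and stop on an object; FORCE is the grip in N (left out, the last holds). Time passes only in rows, so rows that repeat a pose let the fingers close. It gives the time, the measured TCP pose, the force, the opening and the grip force at its end, in the units of the state.
- r.read_state(): the state, without advancing time (a new reading comes with each control period).
- camera(name): name is "side" or "top"; returns a dict with "image" (400x640x3 uint8, red, green, blue), "z_map" (400x640 float32, m along the optical axis (not along the pixel's ray), 0 where there is no reading), "mtx" (3x3 intrinsics, pixels), "T" (4x4, takes a point from camera to world coordinates). Camera axes: x right, y down, z forward; pixel columns grow to the right and rows downward; lengths in m; the calibration is good to about 2 mm. A picture is of the moment at which its call begins.
- r.close_job(): hands the job in; it is judged then, once.
The state is a dict: "time": time; "joint_positions": joint angles; "joint_vel": joint speeds; "joint_torque": joint torques, N m; "ee_pos": TCP position; "eef_rot": TCP orientation; "ft_force": force on the tool from outside, world axes, zero at the start; "torque": the same for the moment, N m; "width": finger opening in m; "grip_force": force on a finger pad.
Only numpy, scipy, OpenCV 4.12 (cv2) and the standard library are available. Lean on these libraries where they do the work, as an engineer would, in place of code of your own. Each camera call takes 0.05 s, during which the arm holds its last target. There are 200 camera calls.

### The job

Take the blue bearing housing off the bench and lower it onto the white sloping plate, all of its foot over the white face and its long side along the long metal stop, but still a finger's width or two clear of both stops, and let go there so that it slides down by itself and comes to rest in the corner, against both stops. Do not drop it from a height, do not push it home with the gripper, and leave the grey housing where it is.

Things in the scene. Friction and masses are not known exactly. Their poses are not given: they have to be found in the camera images.
- housing_blue: Blue bearing housing, loose, upright on the bench, 0.3 to 0.6 kg. Foot 50 (x) by 110 (y) by 14 mm high; on its middle an upright hump 28 mm thick along x, 60 wide along y, round-topped, 66 mm high over all. Grip the hump's flat faces x = -14 and +14 mm, above the foot. Origin: centre of the underside; z up. Looks the same after half a turn about z.
- housing_grey: Grey housing, loose, of exactly the same shape and size, same frame; it stands on the bench too and must stay there. Either of the two may be the nearer one.
- slope: Sloping plate of the fixed nest: slippery white face 110 (x) by 165 mm (y). Origin: the locating corner on the face, its lowest point, 30 mm above the bench, at the robot's side and right. z is square to the face, 28 deg from vertical; x and y lie in the face, both uphill. Stops 12 mm high: long one, inner face at x = 0 (y 15 to 164); short one, at y = 0 (x 15 to 109).
- seat (a point): Point on the white face where the origin of the seated blue housing belongs: x = 25, y = 55 mm in the plate's frame, housing's y along the plate's y (either way round); same axes as the plate. A housing let go on the face up to 40 mm uphill of here, parallel to the stops, slides here by its own weight.

How it is judged:
On the way:
1. the blue housing is low over the sloping plate (its underside's centre within 35 mm of the face), upright, its whole foot over the white face and at least 5 mm clear of both stops (x of housing_blue in the frame of slope between 0.03 and 0.085 m and y of housing_blue in the frame of slope between 0.06 and 0.112 m and z of housing_blue in the frame of slope between -0.01 and 0.035 m and angle between housing_blue's own z axis and vertical below 0.8 rad), for 0.1 s.
At the end, for the whole second after the job is handed in: The blue housing lies flat on the sloping plate, at rest and released, its long side against the long stop and its end against the short stop: within 4 mm of both, 5 mm of the face and 0.06 rad of alignment. The grey housing is within 30 mm of where it was (x of housing_blue in the frame of slope between 0.021 and 0.029 m and y of housing_blue in the frame of slope between 0.051 and 0.059 m and z of housing_blue in the frame of slope between -0.005 and 0.005 m and angle between the z axis of housing_blue and the z axis of slope, either way round below 0.06 rad and angle between the y axis of housing_blue and the y axis of slope, either way round below 0.06 rad and linear speed of housing_blue below 0.01 m/s and contact force between housing_blue and the fingers below 0.1 N and distance of housing_grey from where it was at the start of the episode below 0.03 m); the robot touches nothing.
It fails at once if the blue housing is gripped or pushed by the gripper (over 8 N) when it is down within 4 mm of both stops (x of housing_blue in the frame of slope between 0.01 and 0.029 m and y of housing_blue in the frame of slope between 0.03 and 0.059 m and z of housing_blue in the frame of slope between -0.01 and 0.02 m and contact force between housing_blue and the fingers above 8 N).
It fails at once if the blue housing is dropped: out of the fingers it moves faster than 1 m/s (linear speed of housing_blue above 1 m/s and contact force between housing_blue and the fingers below 0.1 N).
It fails at once if the grey housing is moved more than 30 mm (distance of housing_grey from where it was at the start of the episode above 0.03 m).
It also fails if it takes over 32 s, if anything falls off the work surface, if the arm or the gripper's body presses on something with over 40 N, if the wrist force passes 120 N, or if a joint passes its speed limit or range.

## Working session

There is one attempt and no reset: what is moved stays moved. The work goes in short steps, Python scripts to look and compute and a shell command to move; the robot and the scene stay as the last step left them, time stands still between calls to the robot, and variables do not carry over. Pictures are saved under pics/ and viewed, at most 10 in all, crops included, and the job is handed in when it is done.

```bash
mkdir -p pics; python3 - <<'E'
from bench import r,camera
import cv2,numpy as np
s=r.read_state(); print({k:np.round(s[k],3).tolist() for k in s})
for n in("top","side"):
    c=camera(n); np.savez(f"{n}0.npz",**c); cv2.imwrite(f"pics/{n}0.png",c["image"][:,:,::-1]); print(n,np.round(c["T"],3).tolist(),c["mtx"].tolist())
E
```

```text
{'time': 0.0, 'joint_positions': [1.127, 0.333, -0.065, 1.461, 0.022, 1.35, -0.089], 'joint_vel': [0.0, 0.003, 0.001, 0.0, 0.001, 0.0, -0.0], 'joint_torque': [-0.001, -62.325, 0.024, -38.99, -0.062, 0.04, 0.0], 'ee_pos': [0.255, -0.57, 0.222], 'eef_rot': [0.978, 0.209, -0.0, -0.001], 'ft_force': [-0.061, 0.081, -0.041], 'torque': [-0.008, -0.009, 0.0], 'grip_force': 0.0, 'width': 0.087}
top [[0.014, -0.999, 0.042, 0.442], [-1.0, -0.015, -0.006, 0.238], [0.006, -0.041, -0.999, 0.91], [0.0, 0.0, 0.0, 1.0]] [[396.46392320852596, 0.0, 320.07698740041366], [0.0, 396.46392320852596, 200.08987129186517], [0.0, 0.0, 1.0]]
side [[0.981, -0.131, 0.143, 0.325], [-0.193, -0.597, 0.779, -0.575], [-0.017, -0.791, -0.611, 0.69], [0.0, 0.0, 0.0, 1.0]] [[519.9461385240418, 0.0, 316.9685010280456], [0.0, 519.9461385240418, 197.73368151458763], [0.0, 0.0, 1.0]]
```

View pics/top0.png

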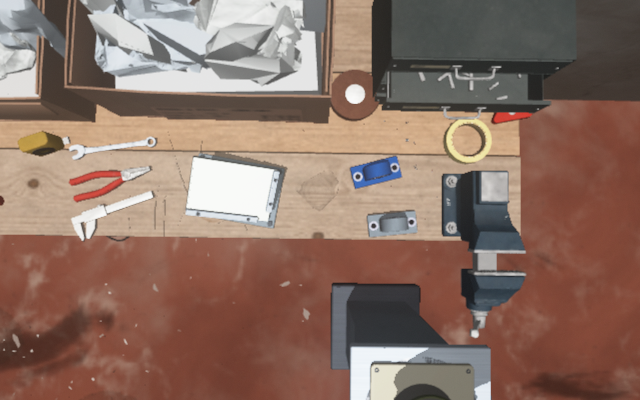

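View pics/side0.png

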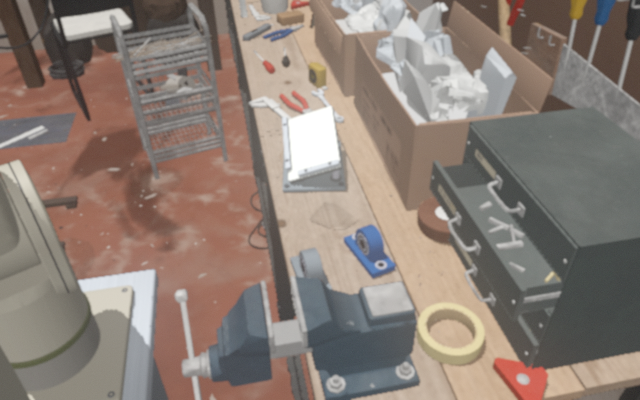

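The top view shows the blue housing at (375,172), the grey one at (391,222) and the white plate with its corners near (195,157), (278,168), (270,222) and (187,212). In the side view the plate is at (312,145), the blue housing at (370,250), and the grey one at (312,265) partly behind the vise. Next I measure these.

```bash
cat > h.py <<'E'
import numpy as np,cv2
def cloud(c):
    v,u=np.mgrid[0:400,0:640]; z=c["z_map"]; K=c["mtx"]
    P=np.stack([(u-K[0,2])/K[0,0]*z,(v-K[1,2])/K[1,1]*z,z],-1)
    return P@c["T"][:3,:3].T+c["T"][:3,3]
def big(m):
    n,l,s,_=cv2.connectedComponentsWithStats(m.astype(np.uint8)); return l==1+np.argmax(s[1:,4])
def ray(c,uv,n,p0):   # pixels -> plane (n,p0)
    K=c["mtx"];uv=np.atleast_2d(uv).astype(float)
    d=np.c_[(uv-K[[0,1],[2,2]])/K[[0,1],[0,1]],np.ones(len(uv))]@c["T"][:3,:3].T; o=c["T"][:3,3]
    return o+d*(((p0-o)@n)/(d@n))[:,None]
E
python3 - <<'E'
from h import *
np.set_printoptions(precision=4,suppress=True)
for n in("top","side"):
    c=dict(np.load(f"{n}0.npz")); P=cloud(c); I=c["image"]; hsv=cv2.cvtColor(I,cv2.COLOR_RGB2HSV)
    ok=c["z_map"]>0
    W=ok&(hsv[...,1]<25)&(hsv[...,2]>225)&(P[...,0]>.3)&(P[...,0]<.62)&(P[...,1]>.2)&(P[...,1]<.65)&(P[...,2]>.01); W=big(W)
    E=cv2.erode(W.astype(np.uint8),np.ones((5,5)))>0
    Q=P[E]; p0=Q.mean(0); nn=np.linalg.svd(Q-p0,full_matrices=False)[2][2]; nn*=np.sign(nn[2])
    print(n,"plate",p0,"n",nn,"tilt",np.degrees(np.arccos(nn[2])),"rms",np.std((Q-p0)@nn))
    cs,_=cv2.findContours(W.astype(np.uint8),0,1); b=cv2.approxPolyDP(cv2.convexHull(max(cs,key=cv2.contourArea)),4,True)[:,0]
    B3=ray(c,b,nn,p0); print(b.tolist(),B3, np.linalg.norm(B3-np.roll(B3,-1,0),axis=1))
    M=ok&(hsv[...,0]>105)&(hsv[...,0]<125)&(hsv[...,1]>120)&(P[...,0]>.35)&(P[...,0]<.62)&(P[...,1]>0)&(P[...,1]<.3); M=big(M)
    Q=P[M]; print("blue",M.sum(),Q.min(0),Q.max(0))
    for lo,hi in((.005,.022),(.03,.08)):
        q=Q[(Q[:,2]>lo)&(Q[:,2]<hi)]
        (x,y),(w,h),a=cv2.minAreaRect((q[:,:2]*1000).astype(np.float32)); print(len(q),x,y,w,h,a,cv2.boxPoints(((x,y),(w,h),a)).tolist(), np.percentile(q[:,2],[2,50,98]))
    # height over areas
    for nm,x0,x1,y0,y1 in(("vise",.2,.62,-.25,-.02),("cab",.62,.9,-.3,.2),("grey",.36,.46,.0,.2),("box",.6,.9,.2,.8)):
        k=ok&(P[...,0]>x0)&(P[...,0]<x1)&(P[...,1]>y0)&(P[...,1]<y1)&(P[...,2]>.02)
        if k.any(): print(nm,P[k].min(0),P[k].max(0))
c=dict(np.load("top0.npz")); 
cv2.imwrite("pics/crop0.png",cv2.resize(c["image"][140:250,170:430,::-1],(780,330),interpolation=cv2.INTER_CUBIC))
E
```

```text
top plate [0.4993 0.4242 0.0748] n [-0.3827 -0.2717  0.883 ] tilt 27.992137843772824 rms 0.0013723340812643741
[[193, 159], [273, 170], [267, 220], [187, 207]] [[0.554  0.489  0.1184]
 [0.5405 0.3346 0.0651]
 [0.4331 0.3506 0.0235]
 [0.4584 0.5098 0.0834]] [0.1639 0.1162 0.172  0.1039]
blue 766 [0.5105 0.0514 0.0088] [0.5807 0.1635 0.0678]
438 545.9288330078125 107.62364959716797 47.88601303100586 108.05335998535156 14.697668075561523 [[509.06170654296875, 153.8076934814453], [536.4768676757812, 49.2900390625], [582.7959594726562, 61.439605712890625], [555.3807983398438, 165.95726013183594]] [0.0097 0.0129 0.0154]
324 544.4183349609375 106.8386459350586 28.838598251342773 57.27709197998047 13.590577125549316 [[523.6732177734375, 131.2870330810547], [537.13232421875, 75.61370849609375], [565.1634521484375, 82.3902587890625], [551.704345703125, 138.06358337402344]] [0.0383 0.0608 0.0668]
vise [ 0.2113 -0.1601  0.02  ] [ 0.6195 -0.0455  0.1583]
cab [ 0.6203 -0.1925  0.0201] [0.8993 0.2    0.2648]
grey [0.4124 0.0403 0.0216] [0.4443 0.0996 0.0691]
box [0.6343 0.2001 0.02  ] [0.8988 0.799
[... 610 characters left out ...]
0152 0.0176]Traceback (most recent call last):
  File "<stdin>", line 16, in <module>
    return _quantile_unchecked(
        a, q, axis, out, overwrite_input, method, keepdims, weights)
    return _ureduce(a,
                    func=_quantile_ureduce_func,
    ...<5 lines>...
                    overwrite_input=overwrite_input,
                    method=method)
    r = func(a, **kwargs)
    result = _quantile(arr,
                       quantiles=q,
    ...<2 lines>...
                       out=out,
                       weights=wgt)
    slices_having_nans = np.isnan(arr[-1, ...])
                                  ~~~^^^^^^^^^
IndexError: index -1 is out of bounds for axis 0 with size 0
```

```bash
python3 - <<'E'
from h import *
np.set_printoptions(precision=4,suppress=True)
for n in("top","side"):
    c=dict(np.load(f"{n}0.npz")); P=cloud(c); I=c["image"]; hsv=cv2.cvtColor(I,cv2.COLOR_RGB2HSV); ok=c["z_map"]>0
    box=ok&(P[...,0]>.38)&(P[...,0]<.62)&(P[...,1]>.28)&(P[...,1]<.58)
    W=big(box&(hsv[...,1]<25)&(hsv[...,2]>225)&(P[...,2]>.01))
    Q=P[cv2.erode(W.astype(np.uint8),np.ones((5,5)))>0]; p0=Q.mean(0); nn=np.linalg.svd(Q-p0,full_matrices=False)[2][2]; nn*=np.sign(nn[2])
    y=np.array([.12,.93,.33]); y-=y@nn*nn; y/=np.linalg.norm(y); x=np.cross(y,nn)
    v,u=np.nonzero(W); R=ray(c,np.c_[u,v],nn,p0)-p0; ab=np.c_[R@x,R@y].astype(np.float32)*1000
    rc=cv2.minAreaRect(ab); print(n,"n",nn,"face rect",rc)
    # robust edges: extremes of each row strip
    for ax,nm in((0,"x"),(1,"y")):
        o=ab[:,1-ax]; bins=np.arange(np.percentile(o,8),np.percentile(o,92),6)
        for f,pc in((np.min,"lo"),(np.max,"hi")):
            pts=np.array([(b+3,f(ab[(o>=b)&(o<b+6),ax])) for b in bins]); k,m=np.polyfit(*pts.T,1); print(nm,pc,"slope deg",np.degrees(np.arctan(k)),"at0",m)
    D=(P-p0)@nn; S=box&(D>.006)&(D<.018); q=P[S]-p0; q=np.c_[q@x,q@y]*1000
    for nm,k,a in(("long",(abs(q[:,1])<60)&(q[:,0]<-30),0),("short",(q[:,1]<-60)&(abs(q[:,0])<35),1)):
        if k.sum()>10: kk=np.polyfit(q[k,1-a],q[k,a],1); print("stop",nm,k.sum(),np.degrees(np.arctan(kk[0])),kk[1],np.percentile(q[k,a],[5,50,95]))
    print("p0",p0,"x",x,"y",y)
    if n=="top":
        for y0 in np.arange(-.02,.24,.02):
            for z0,z1 in((.05,.12),(.12,.2),(.2,.4)):
                k=ok&(P[...,0]>.58)&(P[...,0]<1)&(P[...,1]>y0)&(P[...,1]<y0+.02)&(P[...,2]>z0)&(P[...,2]<z1)
                if k.any(): print("%.2f z%.2f xmin %.3f"%(y0,z0,P[k][:,0].min()),end="; ")
            print()
        cv2.imwrite("pics/crop0.png",cv2.resize(c["image"][140:250,170:430,::-1],(780,330),interpolation=cv2.INTER_CUBIC))
E
```

```text
top n [-0.3827 -0.2717  0.883 ] face rect ((-4.469860076904297, -7.2608184814453125), (118.95193481445312, 175.8686981201172), 1.120534896850586)
x lo slope deg -1.2309457852007457 at0 -53.43557280904729
x hi slope deg -1.208029604578379 at0 54.25949172437304
y lo slope deg 8.683661802920945 at0 -85.50952661823919
y hi slope deg 1.358109611910005 at0 80.00693622850629
stop long 348 -1.2229442223314535 -59.04674954936379 [-65.4293 -58.8887 -53.7735]
stop short 180 1.172040546139369 -89.01686081088187 [-95.037  -88.8025 -83.8079]
p0 [0.4993 0.4242 0.0748] x [ 0.9163 -0.2336  0.3252] y [0.1179 0.9336 0.3384]
-0.02 z0.12 xmin 0.633; -0.02 z0.20 xmin 0.687; 
0.00 z0.12 xmin 0.651; 0.00 z0.20 xmin 0.706; 
0.02 z0.12 xmin 0.652; 0.02 z0.20 xmin 0.707; 
0.04 z0.12 xmin 0.652; 0.04 z0.20 xmin 0.707; 
0.06 z0.12 xmin 0.652; 0.06 z0.20 xmin 0.707; 
0.08 z0.05 xmin 0.702; 0.08 z0.12 xmin 0.653; 0.08 z0.20 xmin 0.707; 
0.10 z0.05 xmin 0.702; 0.10 z0.12 xmin 0.652; 0.10 z0.20 xmin 0.708; 




0.20 z0.05 xmin 0.657; 0.20 z0.12 xmin 0.656; 0.20 z0.20 xmin 0.657; 
0.22 z0.05 xmin 0.657; 0.22 z0.12 xmin 0.656; 0.22 z0.20 xmin 0.656; 
side n [-0.3858 -0.2626  0.8844] face rect ((-4.1244049072265625, -3.7496414184570312), (119.9458999633789, 177.09902954101562), 1.2699718475341797)
x lo slope deg -0.9640639760147259 at0 -53.9173519384931
x hi slope deg -1.3492535614431405 at0 54.828826735228766
y lo slope deg 5.743670926825727 at0 -81.77501439543585
y hi slope deg 1.4581872932797855 at0 83.99955569829469
stop long 237 -1.4866730554836187 -59.45672545649599 [-65.6078 -59.1464 -53.7503]
stop short 171 1.083238844330321 -86.95216088075908 [-92.5446 -86.8216 -80.5688]
p0 [0.4992 0.4208 0.0757] x [ 0.9146 -0.2348  0.3292] y [0.1213 0.9359 0.3307]
```

View pics/crop0.png

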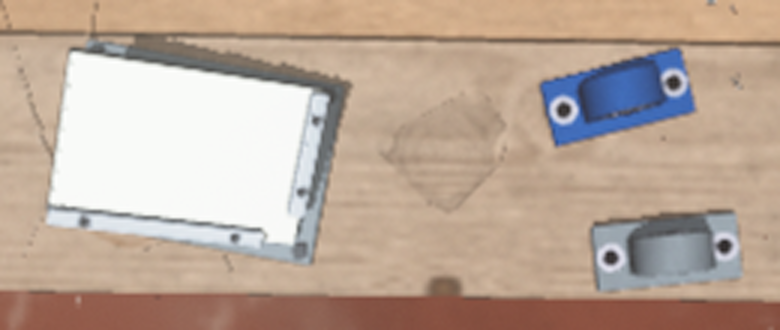

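The crop shows the face with the long stop along its lower edge and the short stop at the right, meeting at about (300,250). The blue housing is at (617,97) and the grey one at (668,250). The top camera puts the plate origin at about (0.442, 0.357, 0.030), and the blue centre at (0.5455, 0.1075) with 14.4° yaw.

The gripper body will pass close to the drawer front, at x about 0.65, so I will check that from the hover pose. First move: lift, travel and turn.

```bash
cat > d.py <<'E'
# usage: python3 d.py x y z  yx yy yz  zx zy zz   -> fractions of full scale from the current pose
import sys,numpy as np
from scipy.spatial.transform import Rotation as R
from bench import r
a=np.array(list(map(float,sys.argv[1:]))); s=r.read_state(); C=R.from_quat(s["eef_rot"])
z=a[6:9]/np.linalg.norm(a[6:9]); y=a[3:6]-a[3:6]@z*z; y/=np.linalg.norm(y)
T=R.from_matrix(np.c_[np.cross(y,z),y,z]); rv=(C.inv()*T).as_rotvec()
print("dp",np.round(C.inv().apply(a[:3]-s["ee_pos"])/.15,3),"rot",np.round(rv/2/np.pi,4),"deg",np.round(np.degrees(np.linalg.norm(rv)),1),"rows>=",np.linalg.norm(a[:3]-s["ee_pos"])/.0625)
E
python3 -m pendant '[{"dp":[0.9,-0.83,-0.27],"rotation":[0,0,-0.05],"jaw":1},{"dp":[0.9,-0.83,-0.27],"rotation":[0,0,-0.1],"jaw":1},{"dp":[0.9,-0.83,-0.27],"rotation":[0,0,-0.15],"jaw":1},{"dp":[0.9,-0.83,-0.27],"rotation":[0,0,-0.2],"jaw":1},{"dp":[0.9,-0.83,-0.27],"rotation":[0,0,-0.223],"jaw":1},{"dp":[0.9,-0.83,-0.27],"rotation":[0,0,-0.223],"jaw":1},{"dp":[0.9,-0.83,-0.27],"rotation":[0,0,-0.223],"jaw":1},{"dp":[0.9,-0.83,-0.27],"rotation":[0,0,-0.223],"jaw":1}]' 40
python3 d.py .5455 .1075 .26 .968 .249 0 0 0 -1
```

```text
time: 1.1
ee_pos: [0.3275, -0.4015, 0.2627]
eef_rot: [0.611, 0.791, 0.0, -0.0]
ft_force: [0.3, -0.0, 0.1]
width: 0.0867
grip_force: 0.0
dp [2.916 2.264 0.019] rot [-0.     -0.0001  0.0006] deg 0.2 rows>= 8.860122191935943
```

```bash
python3 -m pendant '[{"dp":[0.98,0.75,0],"rotation":[0,0,0],"jaw":1},{"dp":[0.98,0.75,0],"rotation":[0,0,0],"jaw":1},{"dp":[0.98,0.75,0],"rotation":[0,0,0],"jaw":1},{"dp":[0.98,0.75,0],"rotation":[0,0,0],"jaw":1}]'
python3 -m pendant '[{"dp":[0.98,0.75,0],"rotation":[0,0,0],"jaw":1},{"dp":[0.98,0.75,0],"rotation":[0,0,0],"jaw":1},{"dp":[0.98,0.75,0],"rotation":[0,0,0],"jaw":1},{"dp":[0.98,0.75,0],"rotation":[0,0,0],"jaw":1}]'
python3 -m pendant '[{"dp":[0.98,0.75,0],"rotation":[0,0,0],"jaw":1},{"dp":[0.98,0.75,0],"rotation":[0,0,0],"jaw":1},{"dp":[0.98,0.75,0],"rotation":[0,0,0],"jaw":1},{"dp":[0.98,0.75,0],"rotation":[0,0,0],"jaw":1},{"dp":[0.98,0.75,0],"rotation":[0,0,0],"jaw":1}]'
python3 d.py .544 .113 .12 .968 .249 0 0 0 -1
```

```text
time: 1.6
ee_pos: [0.4019, -0.227, 0.2633]
eef_rot: [0.61, 0.792, 0.0, 0.0]
ft_force: [-0.1, -1.3, -0.6]
width: 0.0871
grip_force: 0.0
time: 2.1
ee_pos: [0.4735, -0.0571, 0.263]
eef_rot: [0.61, 0.792, 0.001, -0.0]
ft_force: [0.5, -0.8, 0.2]
width: 0.087
grip_force: 0.0
time: 2.72
ee_pos: [0.5452, 0.1075, 0.2624]
eef_rot: [0.614, 0.79, -0.001, -0.0]
ft_force: [-0.1, -0.9, 0.3]
width: 0.0864
grip_force: 0.0
dp [0.038 0.003 0.949] rot [-0.0002  0.0001 -0.0003] deg 0.1 rows>= 2.2794629437878955
```

```bash
python3 -m pendant '[{"dp":[0.04,-0.01,0.3],"rotation":[0,0,0],"jaw":1},{"dp":[0.04,-0.01,0.65],"rotation":[0,0,0],"jaw":1},{"dp":[0.04,-0.01,0.95],"rotation":[0,0,0],"jaw":1},{"dp":[0.04,-0.01,0.95],"rotation":[0,0,0],"jaw":1}]'
python3 - <<'E'
from h import *
from bench import camera
c=camera("top"); P=cloud(c); ok=c["z_map"]>0
a=c["image"][20:250,280:500,::-1]; s=camera("side")["image"][100:330,260:480,::-1]
cv2.imwrite("pics/pre.png",cv2.resize(np.hstack([a,s]),(792,414),interpolation=cv2.INTER_CUBIC))
v=np.arange(70,150)
for col in(360,370,380,390,400): print(col,[(int(r),round(float(P[r,col,0]),3),round(float(P[r,col,2]),2)) for r in range(60,140,5)])
E
```

```text
time: 3.22
ee_pos: [0.5402, 0.1116, 0.118]
eef_rot: [0.614, 0.789, -0.003, -0.002]
ft_force: [0.2, -0.3, 1.8]
width: 0.087
grip_force: 0.0
360 [(60, 0.808, 0.0), (65, 0.798, -0.0), (70, 0.773, 0.03), (75, 0.761, 0.03), (80, 0.75, 0.03), (85, 0.74, 0.03), (90, 0.727, 0.03), (95, 0.715, 0.03), (100, 0.705, 0.03), (105, 0.693, 0.03), (110, 0.681, 0.03), (115, 0.619, 0.23), (120, 0.611, 0.23), (125, 0.608, 0.2), (130, 0.598, 0.21), (135, 0.592, 0.19)]
370 [(60, 0.809, 0.0), (65, 0.797, 0.0), (70, 0.787, -0.0), (75, 0.763, 0.03), (80, 0.75, 0.03), (85, 0.739, 0.03), (90, 0.728, 0.03), (95, 0.717, 0.03), (100, 0.705, 0.03), (105, 0.694, 0.03), (110, 0.682, 0.03), (115, 0.62, 0.23), (120, 0.61, 0.23), (125, 0.602, 0.23), (130, 0.593, 0.23), (135, 0.585, 0.23)]
380 [(60, 0.755, 0.14), (65, 0.744, 0.14), (70, 0.734, 0.14), (75, 0.724, 0.14), (80, 0.714, 0.14), (85, 0.71, 0.12), (90, 0.709, 0.09), (95, 0.705, 0.07), (100, 0.703, 0.04), (105, 0.567, 0.48), (110, 0.556, 0.49), (115, 0.553, 0.48), (120, 0.549, 0.48), (125, 0.545, 0.47), (130, 0.541, 0.46), (135, 0.538, 0.45)]
390 [(60, 0.711, 0.24), (65, 0.708, 0.23), (70, 0.709, 0.2), (75, 0.711, 0.17), (80, 0.702, 0.17), (85, 0.691, 0.18), (90, 0.682, 0.17), (95, 0.673, 0.17), (100, 0.657, 0.19), (105, 0.561, 0.5), (110, 0.554, 0.5), (115, 0.547, 0.51), (120, 0.542, 0.51), (125, 0.538, 0.5), (130, 0.534, 0.5), (135, 0.53, 0.49)]
400 [(60, 0.709, 0.25), (65, 0.709, 0.23), (70, 0.708, 0.21), (75, 0.725, 0.14), (80, 0.715, 0.14), (85, 0.704, 0.14), (90, 0.695, 0.13), (95, 0.686, 0.13), (100, 0.57, 0.49), (105, 0.561, 0.5), (110, 0.553, 0.51), (115, 0.546, 0.51), (120, 0.541, 0.51), (125, 0.535, 0.52), (130, 0.53, 0.52), (135, 0.525, 0.52)]
```

View pics/pre.png

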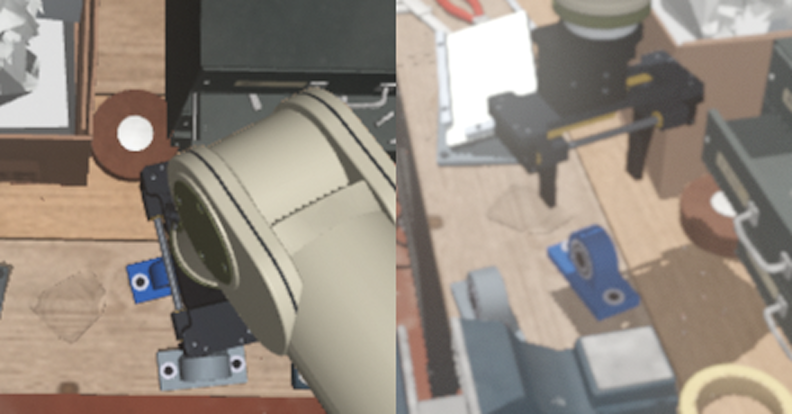

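The left half shows the gripper above the blue housing at (150,280), its far end clear of the drawer front. The right half shows the two fingers at (548,180) and (637,150), straddling the blue hump at (590,255). Now descend.

```bash
python3 -m pendant '[{"dp":[0,0.017,0.2],"rotation":[0,0,0],"jaw":1},{"dp":[0,0.017,0.4],"rotation":[0,0,0],"jaw":1},{"dp":[0,0.017,0.55],"rotation":[0,0,0],"jaw":1},{"dp":[0,0.017,0.62],"rotation":[0,0,0],"jaw":1},{"dp":[0,0.017,0.62],"rotation":[0,0,0],"jaw":1}]'
python3 d.py .544 .113 .024 .968 .249 0 0 0 -1
```

```text
time: 3.95
ee_pos: [0.5453, 0.1152, 0.0286]
eef_rot: [0.613, 0.79, 0.0, 0.001]
ft_force: [0.7, -0.5, 0.8]
width: 0.0868
grip_force: 0.0
dp [-0.012 -0.012  0.031] rot [ 0.0002  0.0001 -0.0002] deg 0.1 rows>= 0.08425965493091812
```

```bash
python3 -m pendant '[{"dp":[-0.01,-0.01,0.03],"rotation":[0,0,0],"jaw":1},{"dp":[-0.01,-0.01,0.03],"rotation":[0,0,0],"jaw":0.15},{"dp":[-0.01,-0.01,0.03],"rotation":[0,0,0],"jaw":0.15},{"dp":[-0.01,-0.01,0.03],"rotation":[0,0,0],"jaw":0.15},{"dp":[-0.01,-0.01,0.03],"rotation":[0,0,0],"jaw":0.15},{"dp":[-0.01,-0.01,0.03],"rotation":[0,0,0],"jaw":0.15},{"dp":[-0.01,-0.01,0.03],"rotation":[0,0,0],"jaw":0.15},{"dp":[-0.01,-0.01,0.03],"rotation":[0,0,0],"jaw":0.15}]' 40
```

```text
time: 4.95
ee_pos: [0.5436, 0.1137, 0.0231]
eef_rot: [0.613, 0.79, 0.0, 0.0]
ft_force: [1.4, 0.2, 1.0]
width: 0.0276
grip_force: 40.0
```

```bash
python3 -m pendant '[{"dp":[0,0,-0.15],"rotation":[0,0,0],"jaw":0.15},{"dp":[0,0,-0.4],"rotation":[0,0,0],"jaw":0.15},{"dp":[0,0,-0.7],"rotation":[0,0,0],"jaw":0.15},{"dp":[0,-0.05,-1],"rotation":[0,0,0],"jaw":0.15},{"dp":[0,-0.1,-1],"rotation":[0,0,0],"jaw":0.15},{"dp":[0,-0.1,-1],"rotation":[0,0,0],"jaw":0.15}]'
python3 d.py .451 .396 .165 .918 -.215 .334 .384 .267 -.884
python3 -c "
from bench import r;print(r.read_state()['joint_positions'])"
```

```text
time: 5.7
ee_pos: [0.5277, 0.1091, 0.1715]
eef_rot: [0.613, 0.79, -0.001, -0.0]
ft_force: [-0.3, -0.4, -5.7]
width: 0.0278
grip_force: 40.0
dp [ 1.98  -0.021  0.042] rot [-0.0662  0.042   0.0654] deg 36.7 rows>= 4.752245121155606
[ 0.40919788  0.27404183 -0.80477077  1.72228481  0.20834359  1.23607672
 -0.1955423 ]
```

```bash
python3 -m pendant '[{"dp":[0.25,0,0],"rotation":[0,0,0],"jaw":0.15},{"dp":[0.6,0,0],"rotation":[0,0,0],"jaw":0.15},{"dp":[0.99,-0.01,-0.05],"rotation":[0,0,0],"jaw":0.15},{"dp":[0.99,-0.01,-0.05],"rotation":[0,0,0],"jaw":0.15}]'
python3 -m pendant '[{"dp":[0.2,0,0.02],"rotation":[-0.013,0.008,0.013],"jaw":0.15},{"dp":[0.4,-0.01,0.04],"rotation":[-0.026,0.017,0.026],"jaw":0.15},{"dp":[0.6,-0.01,0.06],"rotation":[-0.04,0.025,0.039],"jaw":0.15},{"dp":[0.8,-0.01,0.08],"rotation":[-0.053,0.034,0.052],"jaw":0.15},{"dp":[0.99,-0.01,0.09],"rotation":[-0.0662,0.042,0.0654],"jaw":0.15},{"dp":[0.99,-0.01,0.09],"rotation":[-0.0662,0.042,0.0654],"jaw":0.15},{"dp":[0.99,-0.01,0.09],"rotation":[-0.0662,0.042,0.0654],"jaw":0.15}]'
python3 d.py .451 .396 .165 .918 -.215 .334 .384 .267 -.884
python3 - <<'E'
from h import *
from bench import camera,r
print(r.read_state()["joint_positions"])
s=camera("side")["image"][40:240,200:420,::-1];a=camera("top")["image"][80:280,130:350,::-1]
cv2.imwrite("pics/hov.png",cv2.resize(np.hstack([a,s]),(792,360),interpolation=cv2.INTER_CUBIC))
E
```

```text
time: 6.2
ee_pos: [0.4873, 0.2588, 0.1794]
eef_rot: [0.61, 0.793, 0.0, -0.002]
ft_force: [1.1, -1.2, -6.2]
width: 0.0281
grip_force: 40.0
time: 7.08
ee_pos: [0.452, 0.3954, 0.1655]
eef_rot: [0.741, 0.626, 0.239, 0.023]
ft_force: [0.8, -0.7, -5.1]
width: 0.0279
grip_force: 40.0
dp [ 0.002 -0.008  0.001] rot [-0.      0.0002  0.0001] deg 0.1 rows>= 0.0200082779705648
[ 0.05642994  0.06996083 -0.93122563  2.01328889  0.29671407  0.63303712
 -1.2274952 ]
```

View pics/hov.png

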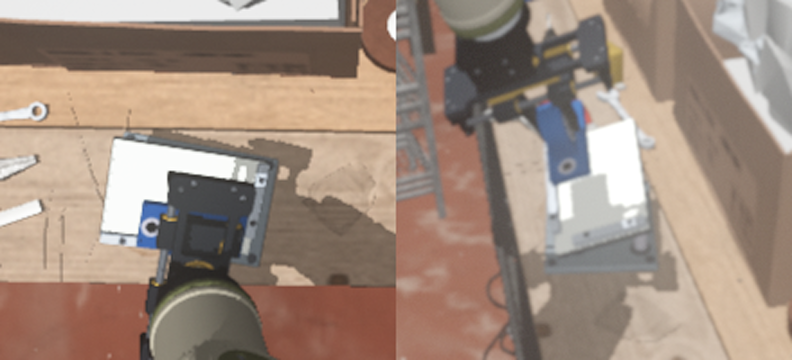

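The blue housing hangs tilted parallel to the plate, its foot end at (150,225) left and (567,165) right. It lines up with the face below it. Next, descend along the plate normal.

```bash
python3 -m pendant '[{"dp":[0,-0.008,0.12],"rotation":[0,0,0],"jaw":0.15},{"dp":[0,-0.008,0.26],"rotation":[0,0,0],"jaw":0.15},{"dp":[0,-0.008,0.38],"rotation":[0,0,0],"jaw":0.15},{"dp":[0,-0.008,0.44],"rotation":[0,0,0],"jaw":0.15},{"dp":[0,-0.008,0.48],"rotation":[0,0,0],"jaw":0.15},{"dp":[0,-0.008,0.5],"rotation":[0,0,0],"jaw":0.15},{"dp":[0,-0.008,0.5],"rotation":[0,0,0],"jaw":0.15}]'
python3 d.py .4819 .4171 .0939 .918 -.215 .334 .384 .267 -.884
cat > bl.py <<'E'
# blue housing seen in both cameras, in plate axes (mm)
from h import *
from bench import camera
O=np.array([.442,.357,.030]); A=np.array([[.918,-.2147,.334],[.1,.939,.329],[-.384,-.267,.884]])
import sys
for n in("top","side"):
    c=camera(n); P=cloud(c); hsv=cv2.cvtColor(c["image"],cv2.COLOR_RGB2HSV)
    q=(P-O)@A.T*1000
    M=(c["z_map"]>0)&(hsv[...,0]>105)&(hsv[...,0]<125)&(hsv[...,1]>120)&(abs(q[...,0]-50)<90)&(abs(q[...,1]-80)<110)&(q[...,2]>0)&(q[...,2]<120)
    Q=q[M]; f=Q[(Q[:,2]<24)&(Q[:,2]>3)]; t=Q[(Q[:,2]>9)&(Q[:,2]<24)]
    print(n,M.sum(),"all",np.round(np.percentile(Q,[1,99],axis=0),1).tolist(),"foot top z",np.round(np.median(t[:,2]),1),"foot rect",cv2.minAreaRect(f[:,:2].astype(np.float32)))
    cv2.imwrite(f"pics/{n}_{sys.argv[1]}.png",c["image"][:,:,::-1])
E
python3 bl.py low
```

```text
time: 8.05
ee_pos: [0.4802, 0.4171, 0.1007]
eef_rot: [0.741, 0.626, 0.241, 0.023]
ft_force: [-0.2, -0.3, -5.1]
width: 0.0282
grip_force: 40.0
dp [-0.014 -0.005  0.044] rot [ 0.0004 -0.0002  0.0001] deg 0.2 rows>= 0.11203704782532223
top 164 all [[23.6, 24.3, 18.8], [70.3, 130.4, 25.6]] foot top z 22.1 foot rect ((46.9828987121582, 77.26203155517578), (47.39551544189453, 106.51728820800781), 0.14209848642349243)
side 3 all [[65.8, 111.8, 22.6], [68.3, 117.1, 24.9]] foot top z 22.6 foot rect ((67.17892456054688, 111.74172973632812), (0.0, 0.0), 0.0)
```

```bash
python3 -m pendant '[{"dp":[-0.01,-0.005,0.02],"rotation":[0,0,0],"jaw":0.15},{"dp":[-0.01,-0.005,0.035],"rotation":[0,0,0],"jaw":0.15},{"dp":[-0.01,-0.005,0.04],"rotation":[0,0,0],"jaw":0.15},{"dp":[-0.01,-0.005,0.04],"rotation":[0,0,0],"jaw":0.15}]'
python3 bl.py low2
```

```text
time: 8.65
ee_pos: [0.4815, 0.4176, 0.0943]
eef_rot: [0.741, 0.626, 0.241, 0.023]
ft_force: [0.9, 0.3, -5.7]
width: 0.0277
grip_force: 40.0
top 165 all [[22.4, 22.8, 10.5], [69.2, 128.9, 55.5]] foot top z 15.7 foot rect ((45.956764221191406, 75.81065368652344), (106.56857299804688, 47.396812438964844), 89.917236328125)
side 2 all [[65.8, 108.7, 15.5], [66.7, 116.1, 17.7]] foot top z 16.6 foot rect ((66.232177734375, 112.41632080078125), (7.568544864654541, 0.0), 96.8374252319336)
```

```bash
python3 -m pendant '[{"dp":[0,0,0.008],"rotation":[0,0,0],"jaw":0.15},{"dp":[0,0,0.008],"rotation":[0,0,0],"jaw":1},{"dp":[0,0,0.008],"rotation":[0,0,0],"jaw":1},{"dp":[0,0,0.008],"rotation":[0,0,0],"jaw":1},{"dp":[0,0,0.008],"rotation":[0,0,0],"jaw":1},{"dp":[0,0,0.008],"rotation":[0,0,0],"jaw":1},{"dp":[0,0,0.008],"rotation":[0,0,0],"jaw":1}]'
python3 bl.py rel
```

```text
time: 9.62
ee_pos: [0.4822, 0.4179, 0.0935]
eef_rot: [0.741, 0.626, 0.241, 0.023]
ft_force: [0.1, 0.6, -0.5]
width: 0.0797
grip_force: 0.0
top 237 all [[2.9, 3.4, 6.9], [49.2, 109.6, 36.8]] foot top z 13.3 foot rect ((26.357723236083984, 56.1106071472168), (107.34950256347656, 47.53765869140625), 89.94478607177734)
side 11 all [[40.4, 76.3, 12.2], [47.1, 98.7, 17.9]] foot top z 15.3 foot rect ((45.07436752319336, 87.64918518066406), (6.738085746765137, 22.909954071044922), 8.672553062438965)
```

View pics/side_rel.png

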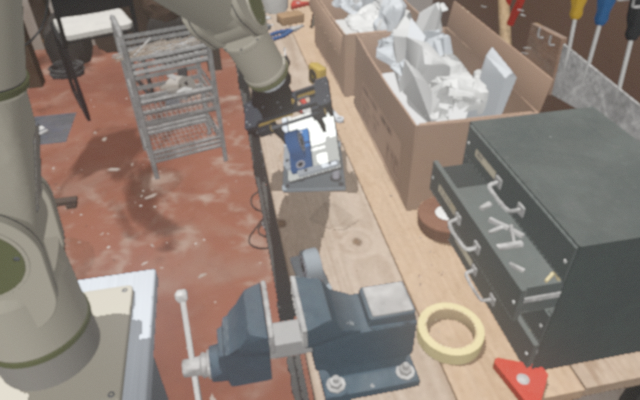

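The picture shows the housing slid down into the corner at (300,150), with the fingers still around the hump. It measures plate (26, 56), aligned. I back out along the tool axis, centring on the hump first.

```bash
python3 -m pendant '[{"dp":[0,-0.05,0],"rotation":[0,0,0],"jaw":1},{"dp":[0,-0.05,0],"rotation":[0,0,0],"jaw":1},{"dp":[0,-0.05,-0.2],"rotation":[0,0,0],"jaw":1},{"dp":[0,-0.05,-0.5],"rotation":[0,0,0],"jaw":1},{"dp":[0,-0.05,-0.9],"rotation":[0,0,0],"jaw":1},{"dp":[0,-0.05,-1],"rotation":[0,0,0],"jaw":1},{"dp":[0,-0.05,-1],"rotation":[0,0,0],"jaw":1}]'
python3 -m pendant '[{"dp":[-0.6,0,-0.3],"rotation":[0,0,0],"jaw":1},{"dp":[-1,0,-0.3],"rotation":[0,0,0],"jaw":1},{"dp":[-1,0,-0.3],"rotation":[0,0,0],"jaw":1},{"dp":[-1,0,-0.3],"rotation":[0,0,0],"jaw":1},{"dp":[-1,0,-0.3],"rotation":[0,0,0],"jaw":1}]'
python3 bl.py fin
python3 -c "
import cv2;cv2.imwrite('pics/fin2.png',cv2.resize(cv2.imread('pics/top_fin.png')[140:260,170:430],(780,360)))"
```

```text
time: 10.6
ee_pos: [0.4177, 0.3794, 0.2251]
eef_rot: [0.741, 0.626, 0.243, 0.024]
ft_force: [0.4, -0.1, -0.5]
width: 0.0871
grip_force: 0.0
time: 11.22
ee_pos: [0.3849, 0.227, 0.2131]
eef_rot: [0.741, 0.626, 0.24, 0.023]
ft_force: [0.6, -0.9, 1.3]
width: 0.087
grip_force: 0.0
top 694 all [[2.7, 4.0, 10.0], [49.0, 108.8, 66.7]] foot top z 13.4 foot rect ((25.50714874267578, 56.10248565673828), (48.033668518066406, 107.30548858642578), 0.382188618183136)Traceback (most recent call last):
  File "bl.py", line 11, in <module>
    print(n,M.sum(),"all",np.round(np.percentile(Q,[1,99],axis=0),1).tolist(),"foot top z",np.round(np.median(t[:,2]),1),"foot rect",cv2.minAreaRect(f[:,:2].astype(np.float32)))
                                   ~~~~~~~~~~~~~^^^^^^^^^^^^^^^^^
    return _quantile_unchecked(
        a, q, axis, out, overwrite_input, method, keepdims, weights)
    return _ureduce(a,
                    func=_quantile_ureduce_func,
    ...<5 lines>...
                    overwrite_input=overwrite_input,
                    method=method)
    r = func(a, **kwargs)
    result = _quantile(arr,
                       quantiles=q,
    ...<2 lines>...
                       out=out,
                       weights=wgt)
    slices_having_nans = np.isnan(arr[-1, ...])
                                  ~~~^^^^^^^^^
IndexError: index -1 is out of bounds for axis 0 with size 0
```

View pics/fin2.png

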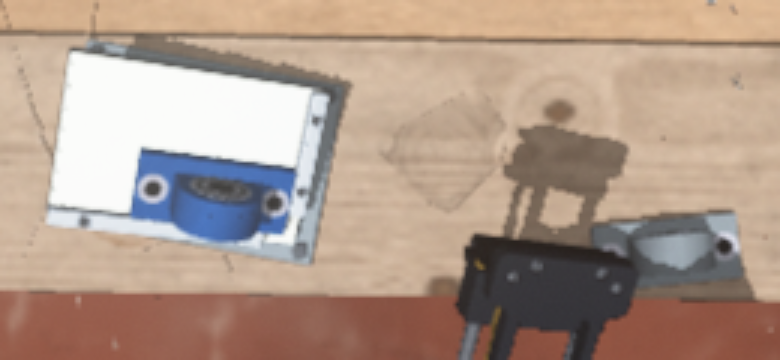

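The blue housing sits in the corner against both stops, its foot spanning (135,150) to (296,235) in the crop. The grey housing at (668,245) is unmoved and the gripper is clear.

```bash
python3 -c "
from bench import r;print(r.close_job())"
```

```text
the job is handed in; nothing more can be done
None
```

The blue housing was released about 20 mm clear of both stops and slid by itself into the corner against both, measuring about (25.5, 56) mm on the plate against the 25, 55 seat; the grey housing looks unmoved in the last picture, and the job was handed in after about 11 s of the 32 s allowed, with no verdict returned.

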